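# Put the ring box in the display case and close its sliding door

## Task

Take the burgundy ring box from the counter and set it down gently, upright, on the middle of the white pad in the open end of the jewellery display case (do not drop it in). Then slide the case's clear door gently along its track until it is fully shut against the end frame, and let go. Leave the navy ring box, the candle and the counter bell where they stand.

Things in the scene. Friction and masses are not known exactly. Their poses are not given: they have to be found in the camera images.
- case: low dark wood display case, fixed; 180 (own x) x 350 (own y) x 74 mm high. Origin: centre of underside, on the counter; +y along its length to the end open at the start; z up; yaw within 0.3 rad. Its -y half is under a fixed clear pane; the +y half is the open bay: 156 mm clear in x between track ledges, from the divider (y = 0, 58 mm high) to the end wall (y = 169 mm), floor 8 mm up.
- pad (a point): centre of the upper face of the white square pad (80 x 80 x 3 mm, fixed) in the bay; at (0, 92, 11) mm in the case's frame; axes as the case's. A ring box standing here has its top 53 mm above the counter, 11 mm under the door.
- door (a joint): clear sliding door in aluminium edging (164 x 173 mm, 6 mm thick, underside 64 mm above the counter). In m: 0 = shut against the end frame at the case's +y end; 0.155 = fully open; starts 0.135 to 0.155. Pushing it to the case's +y closes it. Friction 1.5 N, damping 4 N s/m, 0.25 kg, no spring or latch. Its leading edge is at case y = 168 mm minus the opening.
- handle (a point): middle of the top edge of the door's black upright handle bar, 95 mm above the counter, at case (0, 30 mm minus the opening, 95 mm). The bar is 70 mm long across the case (its x), 10 mm thick along the sliding direction, and rises 25 mm from the door's top face (70 mm up) on a flange 18 mm wide, 1.5 mm thick. Moves with the door; axes as the case's.
- burgundy_box: the burgundy (dark red) velvet ring box with a gold band, loose, 50 x 50 x 42 mm, 0.08 kg (varies), solid. Origin: centre of its underside; z up; x and y along its sides. Stands on the counter left of the case. It may change places with the navy one.
- navy_box: the navy blue velvet ring box, same size and frame, loose; leave it alone.
- candle: pale green candle in a glass jar, 76 mm across, 90 mm high, loose; origin at the centre of its underside; leave it alone.
- bell: silver counter bell on a black base, 80 mm across, 70 mm high, loose; origin at the centre of its underside; leave it alone.
Mind the look-alikes: they are no part of the job. Of the things that look like the burgundy_box, take the one that is farthest to the robot's right at the start.

How it is judged:
On the way, in this order (a step that is already met when the one before it is completed fails the run):
1. the burgundy ring box stands upright on the white pad, let go, with the door still open (horizontal distance between burgundy_box and pad below 0.015 m and z of burgundy_box in the frame of pad between -0.004 and 0.004 m and angle between burgundy_box's own z axis and vertical below 0.1 rad and contact force between the fingers and burgundy_box below 0.1 N and value of joint door above 0.1 m), for 0.2 s.
2. the door is fully shut (value of joint door below 0.003 m), for 0.2 s.
At the end, for the whole second after the job is handed in: The burgundy ring box stands at rest and upright (within 0.1 rad) on the white pad, its centre within 15 mm of the pad's, the door is shut to within 3 mm, everything is let go, and the navy box, candle and bell are within 20 mm of where they stood (horizontal distance between burgundy_box and pad below 0.015 m and z of burgundy_box in the frame of pad between -0.004 and 0.004 m and angle between burgundy_box's own z axis and vertical below 0.1 rad and contact force between the fingers and burgundy_box below 0.1 N and value of joint door below 0.003 m and linear speed of burgundy_box below 0.02 m/s and distance of each of navy_box, candle, bell from where it was at the start of the episode below 0.02 m); the robot touches nothing.
It fails at once if the ring box is dropped or thrown into the case (faster than 0.5 m/s inside the bay) (linear speed of burgundy_box above 0.5 m/s and horizontal distance between burgundy_box and pad below 0.07 m and z of burgundy_box in the frame of pad below 0.06 m).
It fails at once if the door is slammed (closing faster than 0.4 m/s) (velocity of joint door below -0.4 m/s).
It fails at once if the navy ring box is shoved (20 mm) or tipped (distance of navy_box from where it was at the start of the episode above 0.02 m or angle between navy_box's own z axis and vertical above 0.3 rad).
It fails at once if the candle is shoved (20 mm) or tipped (distance of candle from where it was at the start of the episode above 0.02 m or angle between candle's own z axis and vertical above 0.3 rad).
It fails at once if the bell is shoved (20 mm) or tipped (distance of bell from where it was at the start of the episode above 0.02 m or angle between bell's own z axis and vertical above 0.3 rad).
It also fails if it takes over 48 s, if anything falls off the work surface, if the arm or the gripper's body presses on something with over 40 N, if the wrist force passes 120 N, or if a joint passes its speed limit or range.

## Robot

A 6-joint arm with a two-finger parallel gripper is mounted at the origin on a cart in front of the work surface, level with it; the furniture and walls round the work are solid. World frame = base frame: x ahead of the robot, y to its left, z up, the work surface at z = 0. Lengths are in m, angles in rad, forces in N, time in s.
With the tool pointing down it reaches from about 0.375 to 0.9 m from the base axis. Payload 3.1 kg.
Tool frame: the origin (TCP) lies midway between the tips of the shut fingers; the grasp point (between the pads) lies 19 mm behind it; z points along the fingers, y is the line along which they close (so a half turn about z gives the same grasp; the last joint's range is limited). The gripper opens to 85 mm and grips with 20 to 120 N. Pads are 22 mm wide; open, the fingers measure 114 mm over their backs; the gripper's body (76 mm by 85 mm) begins 54 mm behind the grasp point. The pads swing forward as they close: fully open they stand 13 mm farther back than shut.
Start: joints at [0.955, 0.527, 1.433, -0, 1.181, -0.178], TCP at [0.265, 0.566, 0.231] pointing down, gripper open.
Joint ranges: [-3.08, 3.08], [-0.75, 2.2], [0.22, 2.44], [-1.43, 4.57], [0, 2.65], [-2.85, 2.85]. Speed limits (rad/s): [2.79, 2.79, 3.14, 3.14, 3.14, 3.14].

## Interface

Orientations are given as a 3x3 rotation matrix whose columns are the frame's x, y, z axes.
In Python, from cell import manip gives the robot as it stands.
- The arm moves only by the tool play_rows, never from a script. Its argument "motion" is a list of rows, each a list of 7 numbers: the finger opening in mm, from 0 to 85.4, then the shift along the tool's x, y, z scaled (see below), then the turn, a rotation vector about the tool's x, y, z scaled (see below). In form: [[grip, dx, dy, dz, ax, ay, az], ...]. A call has 1 to 20 rows; each row shifts and turns the commanded pose from where the row before left it, along the tool's axes as they then stand; what a row does not reach is not made up. The controller multiplies each number of a shift by 300 mm and each number of a turn by pi/2 rad. A row lasts 1/12 s, in which the tool goes at most 41.7 mm and 7.16 degrees, less where a joint would pass 70% of its speed; a pose out of reach is approached as far as the arm can. A call with a number of a shift or a turn outside -1 to 1 is refused whole. A call with a gripper value outside its range is refused whole. The fingers move at their own pace and stop on an object; the grip force is fixed at half the most. Time passes only in rows, so rows that do not move let the fingers close. It gives the time, the measured TCP pose, the force, the opening and the grip force at its end, in the units of the state.
- manip.get_obs(): the state, without advancing time (a new reading comes with each control period).
- manip.read_camera(name): name is "scene" or "top" or "wrist"; returns a dict with "img" (420x560x3 uint8, red, green, blue), "intrinsics" (3x3 intrinsics, pixels), "origin" and "attitude" of the camera in the world. Camera axes: x right, y down, z forward; pixel columns grow to the right and rows downward; lengths in m; the calibration is good to about 2 mm. A picture is of the moment at which its call begins. There is no depth.
- manip.sign_off(): hands the job in; it is judged then, once.
Trained networks look in the newest picture that a camera, given by its name, has taken for a name from the list of things; names that differ only in an ending like _2 or _b are one class to them, and where a whole thing is asked for, a point or a joint stands for the part that bears it (a point fixed in the world has none). Each returns a list of dicts, best first, with "conf" (0 to 1); they miss things now and then, are a little off and sometimes report something else, mostly with a low value. They report only what shows in the picture. A call takes as long as a camera call. They do not tell look-alikes from the thing itself.
- manip.find_in(camera, name): "centre" ([column, row] in pixels, amid what is visible of it).
- manip.silhouettes(camera, name): "region" (420x560 bool, what is visible of it) and "centre" ([column, row] in pixels, amid what is visible of it).
- manip.pinpoint(camera, name): "centre" ([column, row] in pixels: a listed point, or the origin of a listed thing).
The state is a dict: "t": time; "qpos": joint angles; "joint_vel": joint speeds; "joint_torque": joint torques, N m; "eef_pos": TCP position; "tcp_rot": TCP orientation; "ft_force": force on the tool from outside, world axes, zero at the start; "moment": the same for the moment, N m; "finger_gap": finger opening in m; "gripper_force": force on a finger pad.
Only numpy, scipy, OpenCV 4.12 (cv2) and the standard library are available. Lean on these libraries where they do the work, as an engineer would, in place of code of your own. Each camera call takes 0.05 s, during which the arm holds its last target. There are 200 camera calls.

## Working session

There is one attempt and no reset: what is moved stays moved. The work goes in short steps, Python scripts to look and compute and a tool call to move; the robot and the scene stay as the last step left them, time stands still between calls to the robot, and variables do not carry over. Pictures are saved under pics/ and viewed, at most 10 in all, crops included, and the job is handed in when it is done.

Besides the shell and the picture viewer there is one more tool, called as a command line: name --pt "numbers of a row" for each row, then --argument value for the rest. play_rows: Moves the arm, as the interface text tells. Shifts and turns lie within -1 to 1; 1 stands for 300 mm of shift or pi/2 rad of turn. Its arguments: {"type":"object","properties":{"motion":{"type":"array","items":{"type":"array","items":{"type":"number"}}}},"required":["motion"]}

```bash
mkdir -p pics; cat > h.py <<'E'
import numpy as np,cv2
from cell import manip
def cam(n):
    c=manip.read_camera(n);return c
def ray(c,px):
    K=np.array(c["intrinsics"]);R=np.array(c["attitude"]);o=np.array(c["origin"])
    d=R@np.linalg.inv(K)@np.array([px[0],px[1],1.]);return o,d
def at_z(c,px,z):
    o,d=ray(c,px);return o+d*(z-o[2])/d[2]
def proj(c,P):
    K=np.array(c["intrinsics"]);R=np.array(c["attitude"]);o=np.array(c["origin"])
    p=(np.atleast_2d(P)-o)@R;p=p@K.T;return p[:,:2]/p[:,2:]
E
cat > a.py <<'E'
from h import *
np.set_printoptions(precision=4,suppress=True)
s=manip.get_obs();print(s["t"],s["eef_pos"],s["tcp_rot"],s["finger_gap"])
H=dict(pad=.011,handle=.095,burgundy_box=0,navy_box=0,candle=0,bell=0,case=0)
ims=[]
for n in ("top","scene"):
    c=cam(n);ims.append(c["img"]);print(n,c["origin"])
    for k,z in H.items():
        for d in manip.pinpoint(n,k)[:4]: print(k,d["conf"],np.round(d["centre"],1),at_z(c,d["centre"],z)[:2])
for i,im in zip(("top","scene"),ims): cv2.imwrite(f"pics/{i}0.png",im[:,:,::-1])
E
python3 a.py
```

```text
0.0 [0.2645 0.5655 0.2303] [[-0.9057  0.4239 -0.0013]
 [ 0.4239  0.9057 -0.0018]
 [ 0.0004 -0.0022 -1.    ]] 0.08527859394784962
top [0.4193 0.1401 1.0172]
pad 0.8 [369.9 194.9] [ 0.5374 -0.0877]
pad 0.44 [236.9 206.8] [0.5081 0.2582]
handle 0.76 [463.9 181.5] [ 0.5584 -0.2928]
burgundy_box 0.83 [233.2 247.5] [0.4026 0.2687]
burgundy_box 0.63 [181.6 232.6] [0.442  0.4042]
navy_box 0.59 [236.6 205.1] [0.5136 0.2602]
candle 0.67 [247.3 151.3] [0.6569 0.2323]
bell 0.79 [180.7 280. ] [0.3191 0.4048]
case 0.8 [402.6 189.6] [ 0.5522 -0.1762]
scene [ 0.0089 -0.7727  0.8576]
pad 0.74 [328.9 269.8] [ 0.5527 -0.0682]
handle 0.68 [390.4 299.8] [ 0.5652 -0.2828]
burgundy_box 0.85 [222.  196.6] [0.4438 0.3977]
burgundy_box 0.8 [226.6 218.1] [0.4102 0.2831]
navy_box 0.54 [260.7 212.7] [0.5156 0.2573]
candle 0.93 [305.  204.7] [0.6603 0.2271]
bell 0.97 [182.1 203.4] [0.3152 0.4241]
case 0.64 [352.1 296.9] [ 0.5563 -0.1681]
```

```bash
python3 - <<'E'
import cv2
a=cv2.imread("pics/top0.png")[110:310,140:520]
cv2.imwrite("pics/topcrop.png",cv2.resize(a,None,fx=2.1,fy=2.1,interpolation=cv2.INTER_CUBIC))
E
```

```text
(no output)
```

View pics/topcrop.png

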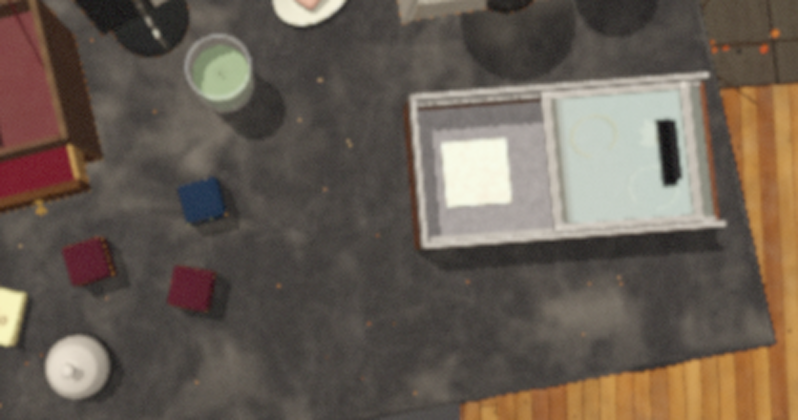

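View pics/scene0.png

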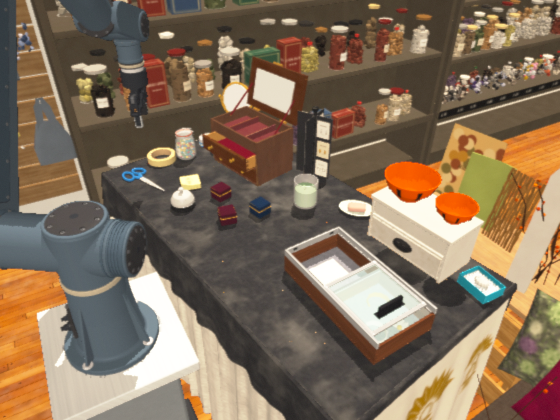

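The burgundy candidates in the top picture are at pixels (231,248) and (183,235). World +y points left in this picture, so the one at (231,248), y≈0.27, is farthest to the robot's right and is the target. The navy box is at (236,205). Next I'll fit models to the masks.

```bash
cat > fit.py <<'E'
from h import *
from scipy.optimize import minimize
def corners(p,sx,sy,z0,z1):
    c,s=np.cos(p[2]),np.sin(p[2])
    return np.array([[p[0]+c*a*sx/2-s*b*sy/2,p[1]+s*a*sx/2+c*b*sy/2,z] for z in(z0,z1) for a in(-1,1) for b in(-1,1)])
def mask(c,P):
    h=cv2.convexHull(proj(c,P).astype(np.float32))[:,0]
    m=np.zeros((420*4,560*4),np.uint8);cv2.fillConvexPoly(m,np.round((h+.5)*4*16-8).astype(np.int32),1,shift=4)
    return cv2.resize(m.astype(np.float32),(560,420),interpolation=cv2.INTER_AREA)
def fit(views,p0,dims):
    def cost(p):
        e=0
        for c,m in views:
            r=mask(c,corners(p,*dims));e+=1-np.minimum(r,m).sum()/np.maximum(r,m).sum()
        return e/len(views)
    best=min((minimize(cost,[p0[0],p0[1],y],method="Nelder-Mead",options=dict(initial_simplex=np.array([[p0[0]+a,p0[1]+b,y+g] for a,b,g in((0,0,0),(.008,0,0),(0,.008,0),(0,0,.15))]),xatol=1e-4,fatol=1e-4)) for y in p0[2]),key=lambda r:r.fun)
    return best.x,best.fun
E
cat > b.py <<'E'
from fit import *
np.set_printoptions(precision=4,suppress=True)
Y=(-.6,-.2,.2,.6)
T=cam("top");ts={k:manip.silhouettes("top",k) for k in("burgundy_box","navy_box","case")}
S=cam("scene");ss={k:manip.silhouettes("scene",k) for k in("burgundy_box","navy_box","case")}
def near(l,c,P):
    return min(l,key=lambda d:np.linalg.norm(np.array(d["centre"])-proj(c,P)[0]))["region"].astype(np.float32)
for nm,k,x,y in(("target","burgundy_box",.405,.275),("decoy","burgundy_box",.443,.402),("navy","navy_box",.514,.258)):
    P=[x,y,.02];v=[(T,near(ts[k],T,P)),(S,near(ss[k],S,P))]
    for vv in(v,v[:1],v[1:]): print(nm,*fit(vv,(x,y,Y),(.05,.05,0,.042)))
v=[(T,ts["case"][0]["region"].astype(np.float32)),(S,ss["case"][0]["region"].astype(np.float32))]
for vv in(v,v[:1],v[1:]): print("case",*fit(vv,(.555,-.17,(-.2,0,.2)),(.18,.35,0,.074)))
# pad by colour
for c,lo in((T,205),(S,205)):
    g=c["img"].min(2).astype(np.uint8);q=proj(c,[[.54,-.08,.011]])[0].astype(int)
    n,l=cv2.connectedComponents((g>lo).astype(np.uint8));i=l[q[1],q[0]];m=(l==i).astype(np.float32) if i else None
    if m is not None: print("pad",m.sum(),*fit([(c,m)],(.54,-.08,(-.2,0,.2)),(.08,.08,.008,.011)))
    else: print("pad miss",g[q[1],q[0]])
E
python3 b.py
```

```text
target [ 0.4065  0.2721 -0.2192] 0.13452991843223572
target [ 0.4047  0.2704 -0.0917] 0.1664319634437561
target [0.4072 0.274  1.3579] 0.08197259902954102
decoy [ 0.437   0.3973 -1.3191] 0.1604073941707611
decoy [0.4364 0.3965 0.2951] 0.10365700721740723
decoy [ 0.4408  0.4015 -0.0141] 0.17516154050827026
navy [0.5096 0.2599 0.0395] 0.22371914982795715
navy [0.5101 0.2587 0.3527] 0.2104015350341797
navy [ 0.5117  0.2649 -0.1681] 0.1892613172531128
case [ 0.5527 -0.1687  0.0696] 0.028021037578582764
case [ 0.5512 -0.1657  0.0716] 0.030159950256347656
case [ 0.5548 -0.1686  0.0689] 0.01254361867904663
pad 915.0 [ 0.5455 -0.0786  0.0725] 0.05416584014892578
pad 4131.0 [ 0.5604 -0.196   0.3116] 0.7932985424995422
```

play_rows --pt "85 -0.077 -0.0625 0 0 0 0" --pt "85 -0.077 -0.0625 0 0 0 0" --pt "85 -0.077 -0.0625 0 0 0 0" --pt "85 -0.077 -0.0625 0 0 0 0" --pt "85 -0.077 -0.0625 0 0 0 0" --pt "85 -0.077 -0.0625 0 0 0 0" --pt "85 -0.077 -0.0625 0 0 0 0" --pt "85 -0.077 -0.0625 0 0 0 0" --pt "85 -0.077 -0.0625 0 0 0 0" --pt "85 -0.077 -0.0625 0 0 0 0" --pt "85 -0.077 -0.0625 0 0 0 0" --pt "85 0 0 0 0 0 -0.07" --pt "85 0 0 0 0 0 -0.07" --pt "85 0 0 0 0 0 0"

```text
t: 2.37
eef_pos: [0.4081, 0.2709, 0.2315]
tcp_rot: [[-0.976, 0.216, 0.0], [0.216, 0.976, 0.0], [-0.0, 0.0, -1.0]]
ft_force: [-1.0, -0.2, -0.3]
finger_gap: 0.0852
gripper_force: 0.0
```

```bash
cat > w.py <<'E'
from fit import *
np.set_printoptions(precision=4,suppress=True)
s=manip.get_obs();R=s["tcp_rot"];print(s["t"],s["eef_pos"],np.arctan2(R[1,1],R[0,1]),R[2])
W=cam("wrist");cv2.imwrite("pics/w1.png",W["img"][:,:,::-1]);print(W["origin"])
for d in manip.silhouettes("wrist","burgundy_box"):
    print(d["conf"],d["centre"],d["region"].sum(),*fit([(W,d["region"].astype(np.float32))],(*at_z(W,d["centre"],.02)[:2],(-.6,-.2,.2,.6)),(.05,.05,0,.042)))
T=cam("top");print(proj(T,[[.4065,.272,.02]]))
for d in manip.silhouettes("wrist","navy_box")[:1]:
    print("navy",d["conf"],d["region"].sum(),*fit([(W,d["region"].astype(np.float32))],(*at_z(W,d["centre"],.02)[:2],(-.6,-.2,.2,.6)),(.05,.05,0,.042)))
E
python3 w.py
```

```text
2.3667 [0.4081 0.2709 0.2315] 1.3530169359706623 [-0.0003  0.0002 -1.    ]
[0.3338 0.2874 0.3743]
0.88 [406.9, 181.0] 2886 [0.4404 0.3987 0.3533] 0.10404610633850098
0.6 [286.5, 173.7] 2452 [ 0.4073  0.2733 -0.2166] 0.09665530920028687
[[230.9403 246.0899]]
```

View pics/w1.png

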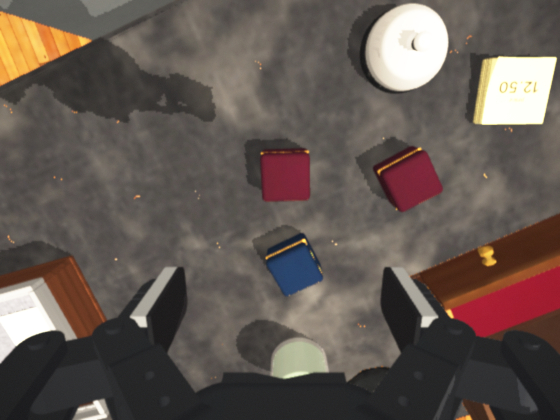

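play_rows --pt "85 0 0.0065 0.08 0 0 0" --pt "85 0 0 0.1 0 0 0" --pt "85 0 0 0.1 0 0 0" --pt "85 0 0 0.1 0 0 0" --pt "85 0 0 0.1 0 0 0" --pt "85 0 0 0.1 0 0 0" --pt "85 0 0 0.07 0 0 0" --pt "85 0 0 0.05 0 0 0" --pt "85 0 0 0.03 0 0 0" --pt "85 0 0 0.015 0 0 0" --pt "85 0 0 0 0 0 0" --pt "60 0 0 0 0 0 0" --pt "52 0 0 0 0 0 0" --pt "42 0 0 0 0 0 0" --pt "42 0 0 0 0 0 0" --pt "42 0 0 0 0 0 0" --pt "42 0 0 0 0 0 0" --pt "42 0 0 0 0 0 0"

```text
t: 4.07
eef_pos: [0.4087, 0.2737, 0.0091]
tcp_rot: [[-0.976, 0.216, 0.002], [0.216, 0.976, 0.001], [-0.002, 0.001, -1.0]]
ft_force: [-0.2, -0.1, 6.4]
finger_gap: 0.0492
gripper_force: 62.6
```

play_rows --pt "42 0 0 -0.04 0 0 0" --pt "42 0 0 -0.08 0 0 0" --pt "42 0 0 -0.1 0 0 0" --pt "42 0 0 -0.1 0 0 -0.061" --pt "42 0 0 -0.1 0 0 -0.061" --pt "42 0 0 -0.08 0 0 -0.061" --pt "42 -0.02 -0.06 0 0 0 0" --pt "42 -0.03 -0.1 0 0 0 0" --pt "42 -0.03 -0.1 0 0 0 0" --pt "42 -0.03 -0.1 0 0 0 0" --pt "42 -0.03 -0.1 0 0 0 0" --pt "42 -0.03 -0.1 0 0 0 0" --pt "42 -0.03 -0.1 0 0 0 0" --pt "42 -0.03 -0.1 0 0 0 0" --pt "42 -0.03 -0.1 0 0 0 0" --pt "42 -0.03 -0.1 0 0 0 0" --pt "42 -0.03 -0.1 0 0 0 0" --pt "42 -0.03 -0.1 0 0 0 0" --pt "42 -0.026 -0.04 0 0 0 0" --pt "42 0 0 0 0 0 0"

```text
t: 5.73
eef_pos: [0.5481, -0.0815, 0.1585]
tcp_rot: [[-0.998, -0.066, 0.004], [-0.066, 0.998, -0.002], [-0.004, -0.002, -1.0]]
ft_force: [-0.3, 0.1, -1.4]
finger_gap: 0.0493
gripper_force: 62.0
```

```bash
cat > c.py <<'E'
from fit import *
np.set_printoptions(precision=4,suppress=True)
s=manip.get_obs();R=s["tcp_rot"];print(s["t"],s["eef_pos"],np.arctan2(R[1,1],R[0,1]),s["finger_gap"])
for n in("wrist","top","scene"):
    c=cam(n);cv2.imwrite(f"pics/{n}2.png",c["img"][:,:,::-1])
    for k,z in(("pad",.011),("handle",.095),("case",0),("burgundy_box",s["eef_pos"][2]-.009)):
        for d in manip.pinpoint(n,k)[:2]: print(n,k,d["conf"],np.round(d["centre"],1),at_z(c,d["centre"],z))
    for d in manip.silhouettes(n,"case")[:1]:
        print("case",d["conf"],*fit([(c,d["region"].astype(np.float32))],(.553,-.169,(-.1,0.1)),(.18,.35,0,.074)))
E
python3 c.py
```

```text
5.7333 [ 0.5481 -0.0815  0.1585] 1.6363932895041957 0.049320622380519354
wrist pad 0.66 [289.9 193. ] [ 0.5507 -0.0753  0.011 ]
wrist case 0.55 [185.5 186.8] [ 0.5542 -0.1712  0.    ]
wrist burgundy_box 0.83 [283.  256.6] [ 0.5456 -0.0816  0.1495]
case 0.79 [ 0.554  -0.1695  0.0677] 0.18633627891540527
top pad 0.57 [370.3 190.7] [ 0.5483 -0.0889  0.011 ]
top burgundy_box 0.81 [184.5 233.9] [0.4357 0.3589 0.1495]
top burgundy_box 0.42 [379.4 187.8] [ 0.537  -0.0779  0.1495]
case 0.74 [ 0.5458 -0.0773  0.1001] 0.7192643880844116
scene pad 0.81 [329.6 268.9] [ 0.5563 -0.0663  0.011 ]
scene handle 0.78 [389.3 301.7] [ 0.5594 -0.286   0.095 ]
scene case 0.8 [353.7 296.7] [ 0.5603 -0.1695  0.    ]
scene burgundy_box 0.93 [330.8 231.8] [ 0.5427 -0.0747  0.1495]
scene burgundy_box 0.65 [223.8 194.6] [0.3761 0.2002 0.1495]
case 0.78 [ 0.555  -0.168   0.0675] 0.0366787314414978
```

View pics/wrist2.png

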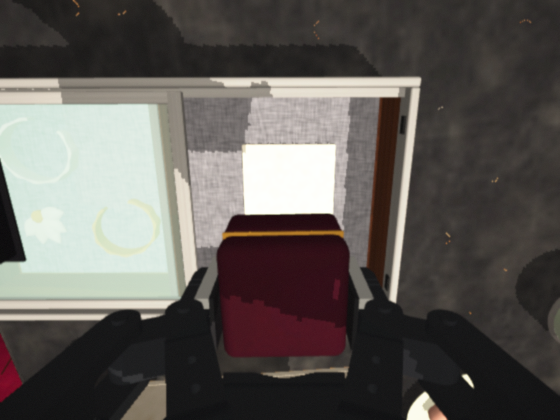

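```bash
python3 - <<'E'
from h import *
np.set_printoptions(precision=4,suppress=True)
c=cam("wrist");g=c["img"].min(2)
m=(g>215).astype(np.uint8);n,l=cv2.connectedComponents(m);i=l[180,290];ys,xs=np.where(l==i);print(xs.min(),xs.max(),ys.min(),ys.max())
tl=[xs[ys==160].min()-.5,160];tr=[xs[ys==160].max()+.5,160];tp=[290,ys[xs==290].min()-.5]
tl2=[xs[ys==200].min()-.5,200];tr2=[xs[ys==200].max()+.5,200]
for p in(tl,tr,tl2,tr2,tp): print(p,at_z(c,p,.011))
a=at_z(c,tp,.011);yw=.068
ux=np.array([np.cos(yw),np.sin(yw)]);uy=np.array([-ux[1],ux[0]])
L=np.mean([uy@at_z(c,p,.011)[:2] for p in(tl,tr,tl2,tr2)]);X=ux@a[:2]+.04
print("pad",X*ux+L*uy)
zb=manip.get_obs()["eef_pos"][2]-.009
print("box near bottom edge",at_z(c,[285,215],zb),"top near",at_z(c,[285,239],zb+.042))
print("gt rim corner",at_z(c,[419,79],.074), "pred",np.array([.554,-.169])-.09*ux+.175*uy)
# predicted case centre from pad
print("case from pad",X*ux+L*uy-.092*uy)
E
```

```text
238 330 148 213
[np.float64(237.5), 160] [ 0.5212 -0.1188  0.011 ]
[np.float64(330.5), 160] [ 0.5156 -0.0387  0.011 ]
[np.float64(239.5), 200] [ 0.557  -0.1159  0.011 ]
[np.float64(328.5), 200] [ 0.5515 -0.0365  0.011 ]
[290, np.float64(147.5)] [ 0.5073 -0.0744  0.011 ]
pad [ 0.5476 -0.0767]
box near bottom edge [ 0.5214 -0.0785  0.1488] top near [ 0.516  -0.0792  0.1908]
gt rim corner [0.4508 0.0016 0.074 ] pred [ 0.4523 -0.0005]
case from pad [ 0.5538 -0.1685]
```

play_rows --pt "42 -0.006 0.0155 0.02 0 0 0" --pt "42 0 0 0.05 0 0 0" --pt "42 0 0 0.05 0 0 0" --pt "42 0 0 0.05 0 0 0" --pt "42 0 0 0.05 0 0 0" --pt "42 0 0 0.05 0 0 0" --pt "42 0 0 0.05 0 0 0" --pt "42 0 0 0.04 0 0 0" --pt "42 0 0 0.03 0 0 0" --pt "42 0 0 0.025 0 0 0" --pt "42 0 0 0.015 0 0 0" --pt "42 0 0 0.01 0 0 0" --pt "42 0 0 0 0 0 0" --pt "42 0 0 0 0 0 0"

```text
t: 7.85
eef_pos: [0.5474, -0.0732, 0.0261]
tcp_rot: [[-0.998, -0.069, 0.001], [-0.069, 0.998, -0.0], [-0.001, -0.0, -1.0]]
ft_force: [-0.1, 0.8, -1.5]
finger_gap: 0.0492
gripper_force: 62.0
```

play_rows --pt "42 -0.006 -0.012 0 0 0 0" --pt "42 0 0 0.008 0 0 0" --pt "42 0 0 0.006 0 0 0" --pt "42 0 0 0.003 0 0 0" --pt "42 0 0 0 0 0 0" --pt "42 0 0 0 0 0 0"

```text
t: 8.35
eef_pos: [0.549, -0.0765, 0.0206]
tcp_rot: [[-0.998, -0.07, -0.0], [-0.07, 0.998, 0.0], [0.0, 0.0, -1.0]]
ft_force: [-0.3, 0.1, -0.8]
finger_gap: 0.0491
gripper_force: 62.0
```

play_rows --pt "42 0 0 0.002 0 0 0" --pt "42 0 0 0.002 0 0 0" --pt "42 0 0 0 0 0 0"

```text
t: 8.6
eef_pos: [0.5491, -0.0765, 0.0202]
tcp_rot: [[-0.998, -0.07, 0.0], [-0.07, 0.998, -0.0], [-0.0, -0.0, -1.0]]
ft_force: [-0.8, -0.7, 4.1]
finger_gap: 0.0492
gripper_force: 62.7
```

play_rows --pt "52 0 0 0 0 0 0" --pt "56 0 0 0 0 0 0" --pt "62 0 0 0 0 0 0" --pt "68 0 0 0 0 0 0" --pt "68 0 0 0 0 0 0" --pt "68 0 0 0 0 0 0" --pt "68 0 0 0 0 0 0"

```text
t: 9.18
eef_pos: [0.5491, -0.0765, 0.0194]
tcp_rot: [[-0.998, -0.07, -0.0], [-0.07, 0.998, 0.0], [0.0, 0.0, -1.0]]
ft_force: [0.2, 0.6, 0.8]
finger_gap: 0.0679
gripper_force: 0.0
```

play_rows --pt "68 0 0 -0.02 0 0 0" --pt "68 0 0 -0.05 0 0 0" --pt "68 0 0 -0.08 0 0 0" --pt "68 0 0 -0.1 0 0 0" --pt "68 0 0 -0.1 0 0 0" --pt "68 0 0 -0.1 0 0 0" --pt "68 0 0 -0.1 0 0 0" --pt "68 0 0 -0.05 0 0 0" --pt "40 0 0 0 0 0 0"

```text
t: 9.93
eef_pos: [0.5516, -0.0773, 0.204]
tcp_rot: [[-0.998, -0.07, 0.009], [-0.07, 0.998, -0.003], [-0.009, -0.004, -1.0]]
ft_force: [0.1, 0.3, -0.2]
finger_gap: 0.0571
gripper_force: 0.0
```

```bash
cat > d.py <<'E'
from fit import *
np.set_printoptions(precision=4,suppress=True)
s=manip.get_obs();R=s["tcp_rot"];print(s["t"],s["eef_pos"],np.arctan2(R[1,1],R[0,1]),s["finger_gap"])
for n in("wrist","scene"):
    c=cam(n);cv2.imwrite(f"pics/{n}3.png",c["img"][:,:,::-1])
    for d in manip.silhouettes(n,"burgundy_box"):
        print(n,"box",d["conf"],d["centre"],*fit([(c,d["region"].astype(np.float32))],(*at_z(c,d["centre"],.03)[:2],(0,.3,-.3)),(.05,.05,.011,.053)))
    for d in manip.pinpoint(n,"handle")[:1]: print(n,"handle",d["conf"],d["centre"],at_z(c,d["centre"],.095))
    for d in manip.silhouettes(n,"handle")[:1]: print("door",d["conf"],d["centre"],d["region"].sum())
E
python3 d.py
```

```text
9.9333 [ 0.5516 -0.0773  0.204 ] 1.6405245069252 0.05707477670718679
wrist box 0.91 [284.6, 180.3] [ 0.5485 -0.0766  0.0982] 0.08178865909576416
wrist handle 0.91 [17.9, 195.3] [ 0.5608 -0.283   0.095 ]
door 0.92 [104.1, 179.2] 36905
scene box 0.79 [222.0, 189.6] [0.4358 0.385  0.1722] 0.10935664176940918
scene box 0.69 [327.2, 269.3] [ 0.5492 -0.0768 -0.1902] 0.15512734651565552
scene handle 0.56 [389.3, 301.9] [ 0.559  -0.2865  0.095 ]
door 0.87 [371.9, 293.7] 3964
```

View pics/wrist3.png

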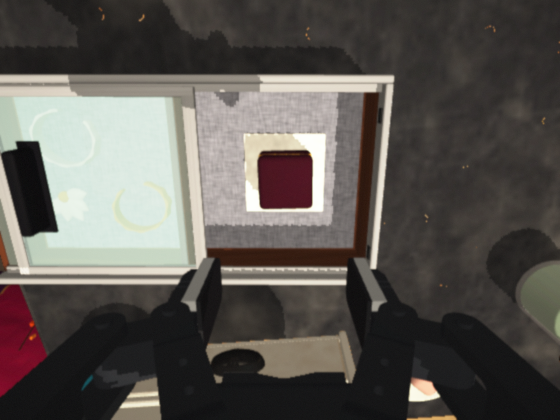

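play_rows --pt "40 0 -0.05 0 0 0 0" --pt "40 0 -0.1 0 0 0 0" --pt "40 0 -0.1 0 0 0 0" --pt "40 0 -0.1 0 0 0 0" --pt "40 0 -0.1 0 0 0 0" --pt "40 0 -0.1 0 0 0 0" --pt "40 0.003 -0.09 0 0 0 0" --pt "40 0.004 -0.053 0 0 0 0" --pt "40 0 0 0.05 0 0 0" --pt "40 0 0 0.08 0 0 0" --pt "40 0 0 0.08 0 0 0" --pt "40 0 0 0.04 0 0 0" --pt "40 0 0 0 0 0 0" --pt "40 0 0 0 0 0 0"

```text
t: 11.5
eef_pos: [0.5612, -0.2835, 0.1238]
tcp_rot: [[-0.998, -0.07, -0.002], [-0.07, 0.998, 0.001], [0.001, 0.001, -1.0]]
ft_force: [0.1, -0.7, -0.5]
finger_gap: 0.0399
gripper_force: 0.0
```

```bash
python3 - <<'E'
from h import *
np.set_printoptions(precision=4,suppress=True)
s=manip.get_obs();R=s["tcp_rot"];print(s["t"],s["eef_pos"],np.arctan2(R[1,1],R[0,1]),s["finger_gap"])
c=cam("wrist");cv2.imwrite("pics/w4.png",c["img"][:,:,::-1])
for d in manip.pinpoint("wrist","handle")[:2]: print(d["conf"],d["centre"],at_z(c,d["centre"],.095))
E
```

```text
11.5 [ 0.5612 -0.2835  0.1238] 1.6407562790084136 0.03989468598950494
0.75 [278.9, 245.9] [ 0.562  -0.2856  0.095 ]
```

View pics/w4.png

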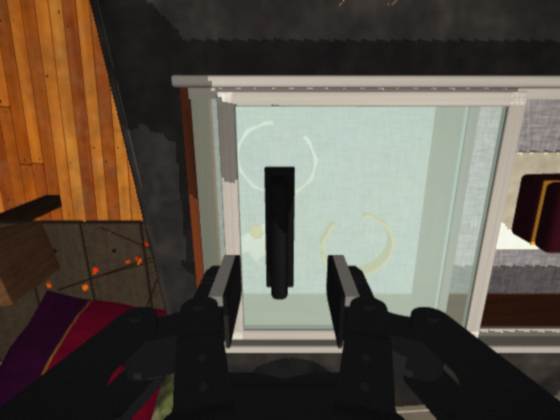

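play_rows --pt "40 0 0 0.06 0 0 0" --pt "40 0 0 0.05 0 0 0" --pt "40 0 0 0.03 0 0 0" --pt "40 0 0 0.01 0 0 0" --pt "40 0 0 0 0 0 0" --pt "40 0 0.015 0 0 0 0" --pt "40 0 0.02 0 0 0 0" --pt "40 0 0.02 0 0 0 0" --pt "40 0 0.03 0 0 0 0" --pt "40 0 0.03 0 0 0 0" --pt "40 0 0.03 0 0 0 0" --pt "40 0 0.03 0 0 0 0"

```text
t: 12.6
eef_pos: [0.5582, -0.2309, 0.08]
tcp_rot: [[-0.998, -0.07, 0.001], [-0.07, 0.998, -0.001], [-0.001, -0.001, -1.0]]
ft_force: [1.0, -1.0, 1.7]
finger_gap: 0.0399
gripper_force: 1.0
```

play_rows --pt "40 0 0.03 0 0 0 0" --pt "40 0 0.03 0 0 0 0" --pt "40 0 0.03 0 0 0 0" --pt "40 0 0.03 0 0 0 0" --pt "40 0 0.03 0 0 0 0" --pt "40 0 0.03 0 0 0 0" --pt "40 0 0.03 0 0 0 0" --pt "40 0 0.03 0 0 0 0" --pt "40 0 0.03 0 0 0 0" --pt "40 0 0.02 0 0 0 0" --pt "40 0 0.015 0 0 0 0" --pt "40 0 0.01 0 0 0 0" --pt "40 0 0.01 0 0 0 0" --pt "40 0 0 0 0 0 0"

```text
t: 13.77
eef_pos: [0.5504, -0.1336, 0.0793]
tcp_rot: [[-0.998, -0.07, -0.002], [-0.07, 0.998, 0.001], [0.002, 0.001, -1.0]]
ft_force: [-1.6, 0.2, 0.1]
finger_gap: 0.0401
gripper_force: 0.0
```

play_rows --pt "40 0 0.01 0 0 0 0" --pt "40 0 0.01 0 0 0 0" --pt "40 0 0.007 0 0 0 0" --pt "40 0 0.005 0 0 0 0" --pt "40 0 0 0 0 0 0"

```text
t: 14.18
eef_pos: [0.5498, -0.1246, 0.0793]
tcp_rot: [[-0.998, -0.07, -0.001], [-0.07, 0.998, 0.0], [0.001, 0.0, -1.0]]
ft_force: [-0.7, -0.9, -0.8]
finger_gap: 0.0401
gripper_force: 0.6
```

play_rows --pt "40 0 0.005 0 0 0 0" --pt "40 0 0.004 0 0 0 0" --pt "40 0 0.004 0 0 0 0" --pt "40 0 0 0 0 0 0"

```text
t: 14.52
eef_pos: [0.5499, -0.1244, 0.0793]
tcp_rot: [[-0.997, -0.071, -0.0], [-0.071, 0.997, -0.005], [0.001, -0.005, -1.0]]
ft_force: [-3.3, -12.6, -3.7]
finger_gap: 0.0402
gripper_force: 6.1
```

play_rows --pt "40 0 -0.025 0 0 0 0" --pt "40 0 -0.025 0 0 0 0" --pt "40 0 -0.01 0 0 0 0" --pt "40 0 0 0 0 0 0" --pt "40 0 0 -0.05 0 0 0" --pt "40 0 0 -0.1 0 0 0" --pt "40 0 0 -0.1 0 0 0" --pt "40 0 0 -0.1 0 0 0" --pt "40 0 0 -0.1 0 0 0" --pt "40 0 0 0 0 0 0" --pt "40 0 0 0 0 0 0"

```text
t: 15.43
eef_pos: [0.5524, -0.1388, 0.2166]
tcp_rot: [[-0.998, -0.07, 0.004], [-0.07, 0.998, -0.002], [-0.004, -0.002, -1.0]]
ft_force: [-0.0, 0.8, -0.1]
finger_gap: 0.0395
gripper_force: 0.0
```

```bash
sed -i 's/scene3/scene5/; s/{n}3/{n}5/' d.py; python3 d.py
```

```text
15.4333 [ 0.5524 -0.1388  0.2166] 1.6408369863579741 0.03950347684074015
wrist handle 0.8 [284.7, 197.8] [ 0.5524 -0.1375  0.095 ]
door 0.62 [344.3, 176.7] 35331
scene box 0.82 [220.8, 192.9] [0.4334 0.382  0.01  ] 0.1505115032196045
scene handle 0.88 [345.9, 262.5] [ 0.5493 -0.1368  0.095 ]
door 0.6 [333.6, 259.1] 3000
```

View pics/wrist5.png

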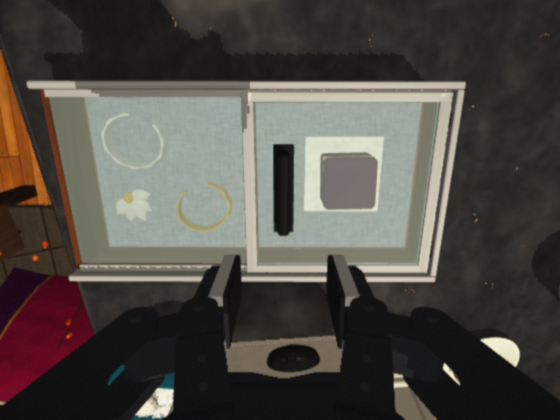

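```bash
python3 - <<'E'
from fit import *
c=cam("wrist")
q=proj(c,corners((.5485,-.0766,.07),.05,.05,.011,.053)).round(0);print(q.min(0),q.max(0))
u=np.array([-np.sin(.068),np.cos(.068)])
for y in(.155,.168): print("edge",proj(c,[[*(np.array([.554,-.1685])+y*u),.07]]).round(1))
g=c["img"][183].astype(int).sum(1);print(g[425:470])
E
```

```text
[317. 155.] [379. 215.]
edge [[424.8 193.1]]
edge [[439.6 193.2]]
[351 363 396 398 359 460 554 576 578 585 579 571 572 581 548 397 241 194
 219 318 449 543 574 578 578 511 309 159 136 132 140 142 141 143 143 149
 152 149 148 148 138 133 134 130 132]
```

```bash
python3 -c "
from cell import manip
print(manip.sign_off())"
```

```text
the job is handed in; nothing more can be done
None
```

I set the right-hand burgundy ring box upright on the pad, about 1 mm from its centre, slid the door fully shut, let go and handed the job in; sign-off returned no verdict, and I didn't re-measure the navy box, candle or bell.

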